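# Set and cam-lock the stop leg of a drilling jig

## Robot

A 7-joint arm with a two-finger parallel gripper is mounted at the origin on the work surface. World frame = base frame: x ahead of the robot, y to its left, z up, the work surface at z = 0. Lengths are in m, angles in rad, forces in N, time in s.
With the tool pointing down it reaches from about 0.4 to 0.85 m from the base axis. Payload 10.4 kg.
Tool frame: the origin (TCP) lies midway between the tips of the shut fingers; the grasp point (between the pads) lies 19 mm behind it (manip.tcp_to_grasp is the distance from the TCP to the grasp point, in m); z points along the fingers, y is the line along which they close (so a half turn about z gives the same grasp; the last joint's range is limited). The gripper opens to 85 mm and grips with 20 to 120 N. Pads are 22 mm wide; open, the fingers measure 114 mm over their backs; the gripper's body (76 mm by 85 mm) begins 54 mm behind the grasp point. The pads swing forward as they close: fully open they stand 13 mm farther back than shut.
Start: joints at [-1.212, 0.332, -0.065, 1.46, 0.022, 1.35, -0.088], TCP at [0.233, 0.58, 0.211] pointing down, gripper open.
Joint ranges: [-2.6, 2.6], [-0.5, 2.12], [-1.47, 1.34], [0.16, 2.42], [-1.27, 4.41], [0.06, 2.06], [-2.6, 2.6]. Speed limits (rad/s): [2.22, 2.22, 2.79, 2.79, 3.14, 3.14, 3.14].

## Interface

Orientations are given as a unit quaternion [x, y, z, w].
In Python, from workcell import manip gives the robot as it stands.
- The arm moves only by the shell command python3 -m jog 'ROWS' [FORCE]. ROWS is a JSON object of lists of equal length, an entry for each row: "offset": the shift along the world's x, y, z in m, a list of three; "yaw": the turn about the world's z in degrees; "jaw": the closure, from 0 (fully open) to 1 (shut). A call has 1 to 20 rows; each row shifts and turns the commanded pose from where the row before left it; what a row does not reach is not made up. A row lasts 1/12 s, in which the tool goes at most 41.7 mm and 7.16 degrees, less where a joint would pass 70% of its speed; a pose out of reach is approached as far as the arm can. A call is refused whole if a number of a shift passes 0.0417 or a number of a turn 7.16, either way. A call with a gripper value outside its range is refused whole. The fingers move at their own pace and stop on an object; FORCE is the grip in N (left out, the last holds). Time passes only in rows, so rows that do not move let the fingers close. It gives the time, the measured TCP pose, the force, the opening and the grip force at its end, in the units of the state.
- manip.get_obs(): the state, without advancing time (a new reading comes with each control period).
- manip.camera(name): name is "scene" or "side" or "wrist"; returns a dict with "frame" (480x640x3 uint8, red, green, blue), "camera_matrix" (3x3 intrinsics, pixels), "distortion" ([k1, k2, p1, p2, k3] as OpenCV has them; the pictures are not rectified), "eye" and "attitude" of the camera in the world; the wrist camera has in their place "hand_eye" (4x4, takes a point from camera to tool coordinates, whose origin is the TCP and whose axes are the flange's). Camera axes: x right, y up, looking along -z (the intrinsics and any distortion apply to the point x, -y, -z); pixel columns grow to the right and rows downward; lengths in m; the calibration is good to about 2 mm. A picture is of the moment at which its call begins: read the wrist's pose just before it. There is no depth.
- manip.hand_in(): hands the job in; it is judged then, once.
Trained networks look in a picture, given as the dict that the camera call returned (one of the last four; its "shot" number tells which), for a name from the list of things; names that differ only in an ending like _2 or _b are one class to them, and where a whole thing is asked for, a point or a joint stands for the part that bears it (a point fixed in the world has none). Each returns a list of dicts, best first, with "score" (0 to 1); they miss things now and then, are a little off and sometimes report something else, mostly with a low value. They report only what shows in the picture. A call takes as long as a camera call. They do not tell look-alikes from the thing itself.
- manip.masks_of(picture, name): "region" (480x640 bool, what is visible of it).
- manip.tip_of(picture, name): "at" ([x, y, z] in m, in world coordinates, good to about 4 mm: a listed point, or the origin of a listed thing).
The state is a dict: "clock": time; "joint_pos": joint angles; "joint_velocities": joint speeds; "tau": joint torques, N m; "position": TCP position; "ee_rot": TCP orientation; "ft_force": force on the tool from outside, world axes, zero at the start; "torque": the same for the moment, N m; "grip_width": opening from 0.0 (shut) to 1.0 (fully open); "grasp_force": force on a finger pad.
Only numpy, scipy, OpenCV 4.12 (cv2) and the standard library are available. Lean on these libraries where they do the work, as an engineer would, in place of code of your own. Each camera call takes 0.05 s, during which the arm holds its last target. There are 200 camera calls.

## Task

Lay the square aluminium tube flat in the channel of the drilling jig, lengthwise between the end stop and the nose of the sliding leg, and let go of it. Then push the spring-loaded leg in until its pointer stands at the broad length mark and, still holding the leg there, squeeze its cam lever fully closed against the grip plate. Do not close the lever before the leg is at the mark, leave the other things on the bench alone, and finish while still holding: keep squeezing the closed lever with the leg held at the mark, letting go of nothing.

Things in the scene. Friction and masses are not known exactly. Their poses are not given: they have to be found in the camera images.
- jig: Fixed drilling jig: grey base plate lying on the bench, own x -65 to +90, y -175 to +160 mm, top at z 12 mm; origin on the bench. The leg slides along y. Channel centred on x = 0, from y -150 to 0: its floor is the plate's top, between two steel rails 10 mm high, 48 mm apart inside, 60 mm outside.
- gauge: Fixed steel length gauge on the jig, axes as the jig's, set elsewhere along it each time. Origin on the channel floor (12 mm above the bench), middle of the end stop's face, which looks to +y. Stop block 40 wide, 33 high, 15 mm thick; a ruled strip 12 mm high at own x 63 to 85 runs to y 177 mm. The tube lies at y 0 to 90 mm; the nose closes a gap to the stop as the leg comes in.
- mark (a point): The length mark: the one broad dark line (3 mm) right across the strip's top, with a small dark lug at its outer (+x) end; the point is the middle of the line, at gauge (74, 144, 12) mm. Axes as the gauge.
- leg: Sliding leg, axes as the jig's; origin 12 mm above the bench under its crossbar's middle. At rest at jig y +60 mm; pushed to -y, up to 75 mm (30 to 60 mm to the mark). A spring returns it to +y (2.5 N at rest, 5.5 N at 60 mm; friction 1 N) when let go. Nose 34 mm wide, z 2 to 34, face at y -50 mm: at the mark it leaves 4 mm over the tube's length.
- pointer (a point): Tip of the thin dark pointer on the leg's +x side, over the strip, at leg (74, 0, 14) mm. It is at the mark when its y in the gauge's axes equals the mark's.
- crossbar (a point): Middle of the +y face of the leg's grey crossbar, at leg (0, 5, 44) mm: 110 mm wide along x, 10 mm thick, z 24 to 64 mm in the leg's frame. Push this face to -y with the sides of both open fingers, one each side of the grip.
- grip (a point): Where to squeeze, at leg (0, 20, 46) mm. Fixed grey grip plate leg x -12 to -2, y 5 to 63, z 20 to 66 mm; closed lever x +2 to +12: 24 mm together. A bar 24 mm wide lies below, top at leg z 23. Fingers open 75 mm or more, centred on leg x 0 to 4, straddle plate and open lever; closing them swings the lever shut, then squeezes both.
- lever: Cam lever: upright steel paddle 10 mm thick, leg z 23 to 63 mm, on a vertical hinge; origin on the hinge axis at leg (7, 62, 0) mm; it reaches to own y -50 mm, towards the crossbar. Its yaw relative to the leg is the opening: 0.36 to 0.44 rad at the start (free end out to leg x 34 mm), closed at 0, parallel to the plate. It stays where left; 3 to 5 N at the free end moves it.
- tube: Loose square aluminium tube, 40 x 40 mm outside, 90 mm long along own y, hollow (4 mm wall), about 150 g; origin at the centre of its underside. It lies flat on the bench at the start.
- offcut: Bystander: steel round tube offcut, 44 mm diameter, 60 mm high, standing; origin under its centre.
- cup: Bystander: paper coffee cup, 80 mm rim diameter, 100 mm high; origin under its centre.
- driver: Bystander: screwdriver lying on the bench.
- fclamp: Bystander: steel F-clamp lying on the bench, bar 260 mm long along own y, arms 90 mm to -x, 20 mm high; origin under the bar's middle.
Mind the look-alikes: they are no part of the job. Of the things that look like the tube, the largest one is meant.

How it is judged:
On the way, in this order (a step that is already met when the one before it is completed fails the run):
1. the tube lies flat in the channel between stop and nose, let go (x of tube in the frame of jig between -0.008 and 0.008 m and z of tube in the frame of jig between 0.006 and 0.016 m and angle between the y axis of tube and the y axis of jig, either way round below 0.15 rad and y of tube in the frame of gauge between 0.042 and 0.085 m and contact force between the fingers and tube below 0.1 N and linear speed of tube below 0.02 m/s), for 0.2 s.
2. the pointer is at the mark (4 mm) with the lever still open, the fingers on the leg (y of pointer in the frame of mark between -0.004 and 0.004 m and angle between the y axis of lever and the y axis of leg, either way round above 0.2 rad and contact force between the fingers and leg above 0.5 N), for 0.2 s.
3. the lever is closed with the pointer still at the mark (4 mm) (y of pointer in the frame of mark between -0.004 and 0.004 m and angle between the y axis of lever and the y axis of leg, either way round below 0.06 rad), for 0.2 s.
At the end, for the whole second after the job is handed in: Tube flat in the channel (8 mm, 0.15 rad) between end stop and nose; pointer within 4 mm of the mark along the slide; lever within 0.06 rad of closed and squeezed by the fingers (over 3 N on the lever, over 5 N on leg and lever together); leg and tube still (all of step 3 and x of tube in the frame of jig between -0.008 and 0.008 m and z of tube in the frame of jig between 0.006 and 0.016 m and angle between the y axis of tube and the y axis of jig, either way round below 0.15 rad and y of tube in the frame of gauge between 0.042 and 0.055 m and contact force between the fingers and lever above 3 N and contact force between the fingers and leg above 5 N and contact force between the fingers and tube below 0.1 N and linear speed of leg below 0.01 m/s and linear speed of tube below 0.02 m/s); the arm keeps its last pose, push and grip.
It fails at once if the lever is closed while the pointer is over 7 mm from the mark (angle between the y axis of lever and the y axis of leg, either way round below 0.12 rad and (y of pointer in the frame of mark above 0.007 m or y of pointer in the frame of mark below -0.007 m)).
It fails at once if a bystander is moved by more than 30 mm (distance of any of offcut, cup, driver, fclamp from where it was at the start of the episode above 0.03 m).
It also fails if it takes over 42 s, if anything falls off the work surface, if the arm or the gripper's body presses on something with over 40 N, if the wrist force passes 120 N, or if a joint passes its speed limit or range.

## Working session

There is one attempt and no reset: what is moved stays moved. The work goes in short steps, Python scripts to look and compute and a shell command to move; the robot and the scene stay as the last step left them, time stands still between calls to the robot, and variables do not carry over. Pictures are saved under pics/ and viewed, at most 12 in all, crops included, and the job is handed in when it is done.

```bash
mkdir -p pics
cat > h.py <<'E'
import numpy as np,cv2
from workcell import manip
from scipy.spatial.transform import Rotation as R
def save(p,n): cv2.imwrite('pics/'+n,p['frame'][:,:,::-1])
E
python3 - <<'E'
from h import *
o=manip.get_obs();print({k:np.round(v,3).tolist() for k,v in o.items()})
ims=[]
for c in ["scene","side"]:
    p=manip.camera(c);save(p,c+'0.png');ims.append(p)
    print(c,[(k,np.round(v,3).tolist()) for k,v in p.items() if k!='frame'])
    for n in ["jig","gauge","mark","leg","pointer","crossbar","grip","lever","tube","offcut","cup","driver","fclamp"]:
        try:print(n,[(np.round(d['at'],3).tolist(),round(d['score'],2)) for d in manip.tip_of(p,n)][:4])
        except Exception as e:print(n,e)
E
```

```text
{'clock': 0.0, 'joint_pos': [-1.212, 0.333, -0.065, 1.461, 0.022, 1.35, -0.089], 'joint_velocities': [0.001, 0.001, -0.001, -0.001, 0.0, -0.0, -0.001], 'tau': [-0.002, -62.546, 0.048, -39.159, 0.016, 0.01, -0.0], 'position': [0.233, 0.58, 0.21], 'ee_rot': [0.19, 0.982, -0.001, -0.0], 'ft_force': [0.458, -0.932, -0.139], 'torque': [-0.026, -0.036, 0.039], 'grasp_force': 0.0, 'grip_width': 1.001}
scene [('camera_matrix', [[472.96, 0.0, 319.789], [0.0, 472.96, 238.849], [0.0, 0.0, 1.0]]), ('distortion', [-0.028, 0.0, 0.0, 0.0, 0.0]), ('eye', [1.114, -0.171, 0.95]), ('attitude', [0.224, 0.168, 0.575, 0.769]), ('shot', 1)]
jig [([0.546, 0.143, -0.001], 0.84)]
gauge [([0.582, 0.02, 0.011], 0.81)]
mark [([0.612, 0.174, 0.021], 0.56), ([0.756, 0.255, -0.001], 0.37), ([0.492, -0.22, 0.0], 0.24)]
leg [([0.529, 0.201, 0.014], 0.74)]
pointer [([0.601, 0.222, 0.024], 0.85)]
crossbar [([0.529, 0.21, 0.056], 0.76), ([0.752, 0.257, -0.0], 0.32)]
grip [([0.519, 0.224, 0.059], 0.78)]
lever [([0.519, 0.268, 0.012], 0.62)]
tube [([0.585, -0.295, 0.002], 0.96), ([0.572, -0.134, 0.0], 0.91), ([0.494, -0.2
[... 481 characters left out ...]
4, 0.151, -0.002], 0.64), ([0.718, -0.308, -0.001], 0.53)]
gauge [([0.582, 0.016, 0.011], 0.79), ([0.612, 0.172, 0.023], 0.32)]
mark [([0.615, 0.177, 0.025], 0.75)]
leg [([0.53, 0.204, 0.017], 0.6)]
pointer [([0.6, 0.221, 0.019], 0.81), ([0.756, 0.258, -0.0], 0.37)]
crossbar [([0.531, 0.208, 0.053], 0.76)]
grip [([0.527, 0.227, 0.057], 0.71)]
lever [([0.531, 0.227, 0.058], 0.25)]
tube [([0.586, -0.292, 0.003], 0.91), ([0.494, -0.218, -0.001], 0.71), ([0.57, -0.131, -0.004], 0.59), ([0.529, 0.206, 0.055], 0.51)]
offcut [([0.58, 0.018, 0.007], 0.69), ([0.357, -0.135, 0.001], 0.59)]
cup [([0.718, -0.309, 0.0], 0.8)]
driver [([0.766, -0.031, 0.001], 0.93)]
fclamp [([0.752, 0.262, -0.001], 0.95)]
```

Run:
```python
from h import *
p=manip.camera("scene");q=manip.camera("side")
save(p,'s1.png')
def crop(p,pt,s=60):
    r=R.from_quat(p['attitude']).as_matrix();c=r.T@(np.array(pt)-p['eye']);c=c*[1,-1,-1]
    uv,_=cv2.projectPoints(c.reshape(1,1,3),np.zeros(3),np.zeros(3),p['camera_matrix'],np.array(p['distortion']));u,v=uv.ravel().astype(int)
    print(pt,u,v); f=cv2.copyMakeBorder(p['frame'],s,s,s,s,0)
    return cv2.resize(f[v:v+2*s,u:u+2*s],(266,266),interpolation=cv2.INTER_CUBIC)
P=[(.585,-.293,.02),(.571,-.132,.02),(.494,-.219,.02)]
im=np.vstack([np.hstack([crop(c,x) for x in P]) for c in (p,q)])
cv2.imwrite('pics/tubes.png',im[:,:,::-1])
for c in (p,q):
  for m in manip.masks_of(c,"tube")[:4]:
    r=cv2.minAreaRect(np.argwhere(m['region'])[:,::-1].astype(np.float32));print(m['score'],m['region'].sum(),np.round(r[0]),np.round(r[1]),r[2])
```

```text
(0.585, -0.293, 0.02) 198 285
(0.571, -0.132, 0.02) 268 261
(0.494, -0.219, 0.02) 224 243
(0.585, -0.293, 0.02) 447 340
(0.571, -0.132, 0.02) 375 298
(0.494, -0.219, 0.02) 383 344
0.75 445 [197. 288.] [33. 15.] 70.82099914550781
0.61 959 [223. 243.] [24. 41.] 70.82099914550781
0.6 392 [269. 263.] [29. 15.] 63.43495178222656
0.93 603 [376. 299.] [19. 35.] 41.18592834472656
0.87 726 [449. 343.] [21. 38.] 39.09385299682617
0.8 1700 [385. 345.] [58. 32.] 32.0053825378418
0.53 453 [401. 236.] [11. 69.] 57.9946174621582
```

View pics/s1.png

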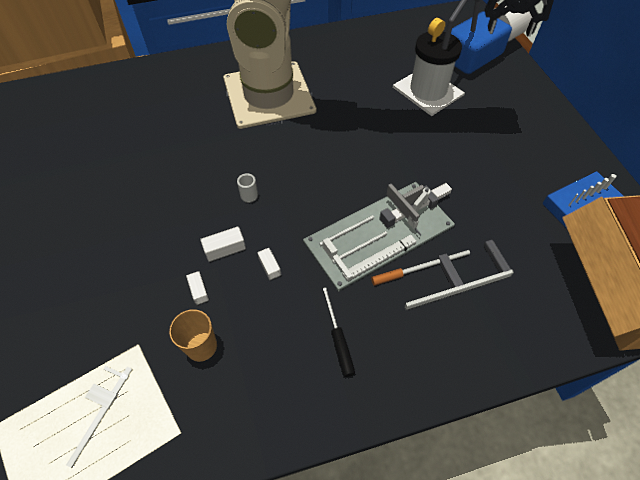

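View pics/tubes.png

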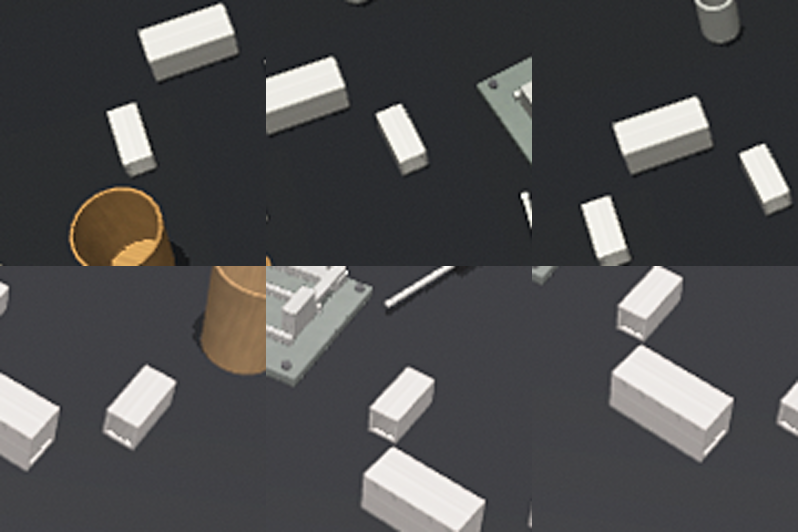

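The tube meant is the large one at (224,243) in the scene view, since the look-alikes at (198,285) and (268,261) are clearly smaller in the crops. The jig lies at about (380,230) with the lever side up and to the right, and an orange-handled file lies next to it at (390,278). I'll go over the jig first.

```bash
python3 -m jog '{"offset":[[0.02,-0.03,0.005],[0.02,-0.03,0.005],[0.02,-0.03,0.005],[0.02,-0.03,0.005],[0.02,-0.03,0.005],[0.02,-0.03,0.005],[0.02,-0.03,0.005],[0.02,-0.03,0.005],[0.02,-0.03,0.005],[0.02,-0.03,0.005],[0.02,-0.03,0.005],[0.02,-0.03,0.005],[0.02,-0.02,0],[0,0,0],[0,0,0]],"yaw":[-4,-4,-4,-4,-4,-4,-4,-4,-4,-4,-4,-4,-4,0,0],"jaw":[0,0,0,0,0,0,0,0,0,0,0,0,0,0,0]}'
cat >> h.py <<'E'
def pose(p,o=None):
    if 'eye' in p: return np.array(p['eye']),R.from_quat(p['attitude']).as_matrix()
    T=np.eye(4);T[:3,:3]=R.from_quat(o['ee_rot']).as_matrix();T[:3,3]=o['position'];T=T@np.array(p['hand_eye']);return T[:3,3],T[:3,:3]
def proj(p,E,X):
    e,r=E;c=(np.atleast_2d(X)-e)@r*[1,-1,-1]
    return cv2.projectPoints(c.reshape(-1,1,3),np.zeros(3),np.zeros(3),p['camera_matrix'],np.array(p['distortion']))[0].reshape(-1,2)
def ray(p,E,uv,z):
    e,r=E;n=cv2.undistortPoints(np.array(uv,float).reshape(-1,1,2),p['camera_matrix'],np.array(p['distortion'])).reshape(-1,2)
    d=np.c_[n[:,0],-n[:,1],-np.ones(len(n))]@r.T
    return e+d*((z-e[2])/d[:,2])[:,None]
E
python3 - <<'E'
from h import *
o=manip.get_obs();p=manip.camera("wrist");save(p,'w1.png');print(np.round(p['hand_eye'],3).tolist(),p['camera_matrix'][0],o['position'])
for n in ["jig","gauge","mark","leg","pointer","crossbar","grip","lever"]:
    print(n,[(np.round(d['at'],4).tolist(),round(d['score'],2)) for d in manip.tip_of(p,n)][:2])
E
```

```text
clock: 2.85
position: [0.4938, 0.1985, 0.271]
ee_rot: [0.602, 0.798, 0.0, 0.0]
ft_force: [-0.1, 0.0, -0.8]
grip_width: 0.999
grasp_force: 0.0
[[0.0, 0.947, 0.321, 0.082], [1.0, -0.0, -0.0, -0.0], [-0.0, 0.321, -0.947, -0.162], [0.0, 0.0, 0.0, 1.0]] [420.5746803    0.         319.99662448] [0.4937523  0.19848806 0.27103451]
jig [([0.5468, 0.1507, -0.0008], 0.58)]
gauge [([0.5796, 0.0151, 0.0113], 0.82)]
mark [([0.6159, 0.1757, 0.0258], 0.57)]
leg [([0.5302, 0.1997, 0.0095], 0.74)]
pointer [([0.603, 0.2244, 0.0284], 0.95), ([0.5171, 0.2671, 0.0153], 0.28)]
crossbar [([0.5294, 0.2122, 0.0556], 0.75)]
grip [([0.5215, 0.2266, 0.0606], 0.94)]
lever [([0.5192, 0.2666, 0.0194], 0.77), ([0.6047, 0.2275, 0.0261], 0.3)]
```

View pics/w1.png

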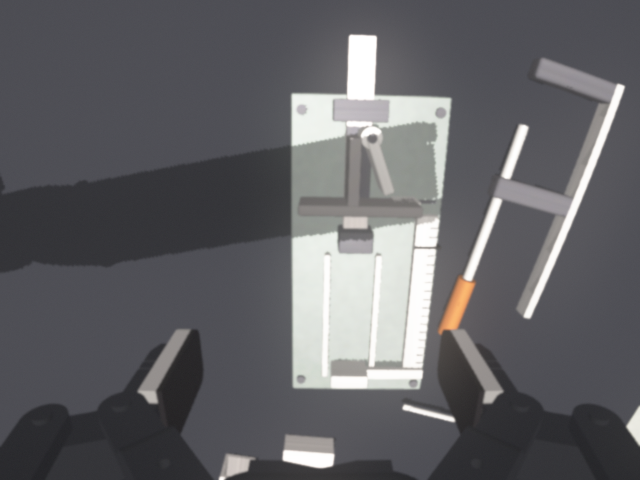

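The wrist view shows the jig square in the image, with plate corners at (291,93), (450,97), (421,388) and (293,388). The crossbar runs along row 207, the open lever from (371,137) to (388,190), and the mark line lies at (427,247). The orange file is the F-clamp's handle.

Run:
```python
from h import *
o=manip.get_obs();p=manip.camera("wrist");E=pose(p,o)
c=ray(p,E,[(291,93),(450,97),(421,388),(293,388)],.012);print(np.round(c,4).tolist())
L=np.array([[-65,160],[90,160],[90,-175],[-65,-175]])/1e3
A=L-L.mean(0);B=c[:,:2]-c[:,:2].mean(0)
a=np.arctan2((A[:,0]*B[:,1]-A[:,1]*B[:,0]).sum(),(A*B).sum());r=np.array([[np.cos(a),-np.sin(a)],[np.sin(a),np.cos(a)]])
org=c[:,:2].mean(0)-r@L.mean(0);print('yaw',np.degrees(a),'jig',org)
def j(x,z): x=np.array(x);return (x[:,:2]-org)@r
m=ray(p,E,[(427,247)],.024);print('mark jig',j(m,0))
for n in ["gauge","mark","leg","pointer","crossbar","grip"]:
    for d in manip.tip_of(p,n)[:1]: print(n,j([d['at']],0),d['score'])
x=p['frame'][160:280,290:460];cv2.imwrite('pics/c.png',cv2.resize(x[:,:,::-1],(790,558),interpolation=cv2.INTER_CUBIC))
```

```text
[[0.4393, 0.2851, 0.012], [0.5865, 0.3254, 0.012], [0.6768, 0.0056, 0.012], [0.5276, -0.0365, 0.012]]
yaw 15.555391595119117 jig [0.54351478 0.14877836]
mark jig [[0.07581803 0.01046045]]
gauge [[-0.00064503 -0.13650535]] 0.74
mark [[0.0736889  0.00784796]] 0.7
leg [[-0.00369433  0.05315949]] 0.96
pointer [[0.07910039 0.0563742 ]] 0.76
crossbar [[0.00162622 0.06257766]] 0.85
grip [[0.00030854 0.08059081]] 0.86
```

View pics/c.png

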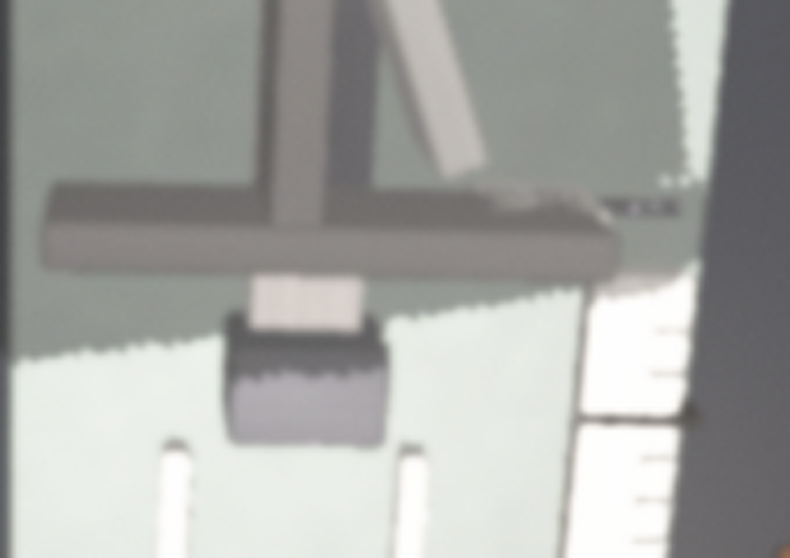

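```bash
python3 -m jog '{"offset":[[0.001,-0.04,-0.003],[0.001,-0.04,-0.003],[0.001,-0.04,-0.003],[0.001,-0.04,-0.003],[0.001,-0.04,-0.003],[0.001,-0.04,-0.003],[0.001,-0.04,-0.003],[0.001,-0.04,-0.003],[0.001,-0.04,-0.003],[0.001,-0.04,-0.003],[0.001,-0.04,-0.003],[0.001,-0.03,-0.003],[0,0,0],[0,0,0]],"yaw":[0,0,0,0,0,0,0,0,0,0,0,0,0,0],"jaw":[0,0,0,0,0,0,0,0,0,0,0,0,0,0]}'
python3 - <<'E'
from h import *
o=manip.get_obs();p=manip.camera("wrist");E=pose(p,o);save(p,'w2.png')
for n in ["tube"]:
    for d in manip.tip_of(p,n):print(np.round(d['at'],4),d['score'])
    for m in manip.masks_of(p,n)[:3]:
        r=m['region'];pts=np.argwhere(r)[:,::-1].astype(np.float32);b=cv2.minAreaRect(pts);print(r.sum(),b)
E
```

```text
clock: 4.82
position: [0.504, -0.272, 0.2346]
ee_rot: [0.602, 0.798, -0.001, -0.0]
ft_force: [0.0, 0.5, 0.3]
grip_width: 0.999
grasp_force: 0.0
[ 0.5863 -0.2962 -0.001 ] 0.98
[ 0.5698 -0.1321 -0.0048] 0.82
[ 0.4965 -0.2173 -0.001 ] 0.6
2545 ((396.616455078125, 247.85617065429688), (72.87786102294922, 36.47336196899414), 9.246112823486328)
3106 ((441.97442626953125, 67.07612609863281), (82.82694244384766, 39.74433517456055), 7.236921787261963)
5063 ((325.6823425292969, 144.08743286132812), (48.17560577392578, 108.94234466552734), 8.91492748260498)
```

View pics/w2.png

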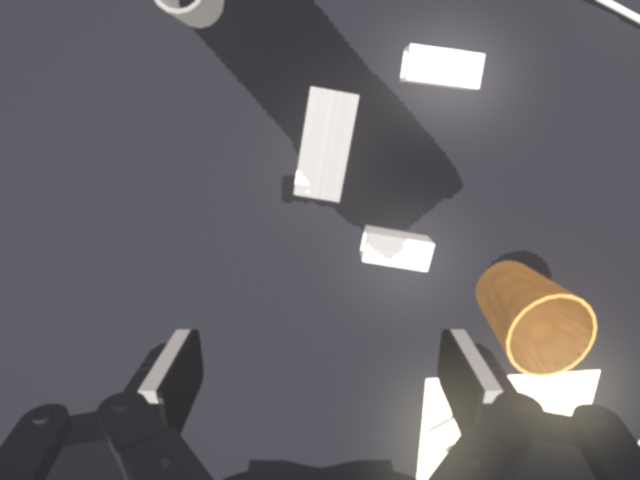

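The wrist view shows the large tube with its top corners at (311,87), (358,94), (340,202) and (295,194). The two small look-alikes are at (442,67) and (397,248), and the cup is at (540,320).

Run:
```python
from h import *
o=manip.get_obs();p=manip.camera("wrist");E=pose(p,o)
uv=[(311,87),(358,94),(340,202),(297,194)]
for z in (.035,.04,.045):
    c=ray(p,E,uv,z);print(z,np.round(c.mean(0),4),[round(float(np.linalg.norm(c[i]-c[(i+1)%4])),4) for i in range(4)],[round(float(np.degrees(np.arctan2(*(c[a]-c[b])[[1,0]]))),1) for a,b in((0,3),(1,2))])
q=manip.camera("scene");F=pose(q)
for nm,pt in(("s",[.4955,-.218,.04]),):print(proj(q,F,pt))
m=max(manip.masks_of(q,"tube"),key=lambda m:(m['region'].sum()));u=cv2.minAreaRect(np.argwhere(m['region'])[:,::-1].astype(np.float32));print(u)
hull=cv2.approxPolyDP(cv2.convexHull(np.argwhere(m['region'])[:,::-1].astype(np.int32)),2,True);print(hull.reshape(-1,2).tolist())
c=ray(p,E,uv,.04)
T=c.mean(0)[:2];a=c[0]-c[3];a=a[:2]/np.linalg.norm(a[:2]);b=np.array([a[1],-a[0]])
print('top corners in scene',proj(q,F,c).round().tolist())
for s in([.586,-.295],[.570,-.132],[.718,-.311]):print('along,across',(np.array(s)-T)@a,(np.array(s)-T)@b)
```

```text
0.035 [ 0.4961 -0.2177  0.035 ] [0.0388, 0.0914, 0.0382, 0.0896] [98.1, 97.7]
0.04 [ 0.4959 -0.2174  0.04  ] [0.0383, 0.0902, 0.0377, 0.0884] [98.1, 97.7]
0.045 [ 0.4957 -0.217   0.045 ] [0.0377, 0.0889, 0.0372, 0.0871] [98.1, 97.7]
[[223.63101205 239.17505113]]
((222.45001220703125, 242.8500213623047), (23.400854110717773, 40.160919189453125), 71.56504821777344)
[[242, 247], [209, 258], [203, 248], [202, 239], [237, 227]]
top corners in scene [[240.0, 226.0], [245.0, 239.0], [207.0, 253.0], [203.0, 240.0]]
along,across -0.08953700457981875 0.07828968184957182
along,across 0.07409331372823949 0.08536915431604385
along,across -0.12393941602627657 0.20672828230390808
```

```bash
python3 -m jog '{"offset":[[-0.004,0.027,-0.03],[-0.004,0.027,-0.03],[0,0,-0.035],[0,0,-0.035],[0,0,-0.035],[0,0,-0.03],[0,0,-0.02],[0,0,-0.009],[0,0,0],[0,0,0]],"yaw":[-4,-4,0,0,0,0,0,0,0,0],"jaw":[0,0,0,0,0,0,0,0,0,0]}'
python3 -m jog '{"offset":[[0,0,0],[0,0,0],[0,0,0],[0,0,0],[0,0,0],[0,0,0],[0,0,0],[0,0,0]],"yaw":[0,0,0,0,0,0,0,0],"jaw":[1,1,1,1,1,1,1,1]}' 30
```

```text
clock: 5.95
position: [0.4974, -0.2159, 0.0117]
ee_rot: [0.655, 0.756, 0.0, 0.0]
ft_force: [0.5, -0.7, 0.3]
grip_width: 1.001
grasp_force: 0.0
clock: 6.62
position: [0.4975, -0.2161, 0.0119]
ee_rot: [0.655, 0.755, 0.001, 0.0]
ft_force: [-2.3, 0.6, 6.7]
grip_width: 0.455
grasp_force: 29.6
```

```bash
python3 -m jog '{"offset":[[0,0,0.03],[0,0,0.04],[0,0,0.04],[0,0,0.02]],"yaw":[0,0,0,0],"jaw":[1,1,1,1]}'
python3 - <<'E'
from h import *
p=manip.camera("wrist");E=pose(p,{'ee_rot':[.602,.798,0,0],'position':[.49375,.19849,.27103]})
org=np.array([.5435,.1488]);a=np.radians(15.56);r=np.array([[np.cos(a),-np.sin(a)],[np.sin(a),np.cos(a)]])
f=cv2.imread('pics/w1.png')
for v in (270,300,330,355):
    g=f[v,300:400].astype(int).sum(1);print(v,(300+np.where(g>g.max()-60)[0]).tolist())
def j(u,z): return ((ray(p,E,u,z)[:,:2]-org)@r*1e3).round(1).tolist()
print(j([(327,270),(377,270),(326,355),(374,355)],.022),'mark',j([(426.6,249.9)],.024),'ptr',j([(428.8,204.5)],.026),'stop',j([(350,362),(350,377)],.045))
print('xbar',j([(300,205),(420,205)],.076))
print('target',org+r@[0,-.086])
E
```

```text
clock: 6.95
position: [0.4981, -0.217, 0.1455]
ee_rot: [0.656, 0.755, 0.001, 0.002]
ft_force: [1.2, -1.1, -1.1]
grip_width: 0.456
grasp_force: 31.7
270 [306, 307, 308, 309, 310, 311, 315, 320, 321, 323, 324, 325, 326, 327, 328, 329, 344, 345, 346, 347, 348, 349, 350, 351, 352, 375, 376, 377, 378, 379, 380, 381]
300 [323, 324, 325, 326, 327, 328, 374, 375, 376, 377, 378, 379]
330 [323, 324, 325, 326, 327, 328, 372, 373, 374, 375, 376]
355 [322, 323, 324, 325, 326, 327, 370, 371, 372, 373, 374, 375]
[[-26.6, -19.1], [26.0, -18.8], [-26.4, -123.0], [28.2, -122.9]] mark [[76.1, 4.5]] ptr [[73.7, 52.9]] stop [[-0.9, -116.8], [-0.2, -136.3]]
xbar [[-51.9, 62.5], [52.5, 63.5]]
target [0.56656927 0.06595189]
```

```bash
python3 -m jog '{"offset":[[0.0085,0.0355,0],[0.0085,0.0355,0],[0.0085,0.0355,0],[0.0085,0.0355,0],[0.0085,0.0355,0],[0.0085,0.0355,0],[0.0085,0.0355,0],[0.0085,0.0355,0],[0,0,-0.03],[0,0,-0.04],[0,0,0],[0,0,0]],"yaw":[0,0,0,2,2,2,1.5,0,0,0,0,0],"jaw":[1,1,1,1,1,1,1,1,1,1,1,1]}'
python3 - <<'E'
from h import *
o=manip.get_obs();p=manip.camera("wrist");q=manip.camera("side")
x=q['frame'];t=o['position'];u,v=proj(q,pose(q),t)[0].astype(int);print(u,v)
c=cv2.resize(x[v-70:v+70,u-80:u+80],(480,420),interpolation=cv2.INTER_CUBIC)
w=cv2.resize(p['frame'][200:480,150:470],(320,280));w=cv2.copyMakeBorder(w,0,140,0,0,0)
cv2.imwrite('pics/pl.png',np.hstack([c,w])[:,:,::-1])
for d in manip.tip_of(q,"tube"):print(np.round(d['at'],4),d['score'])
E
```

```text
clock: 8.0
position: [0.5633, 0.0673, 0.0698]
ee_rot: [0.605, 0.796, -0.002, -0.001]
ft_force: [0.3, -0.9, 0.1]
grip_width: 0.456
grasp_force: 31.6
303 234
[ 0.5721 -0.1291 -0.0027] 0.89
[ 0.5837 -0.2907  0.0035] 0.87
[0.5672 0.0648 0.0573] 0.57
```

View pics/pl.png

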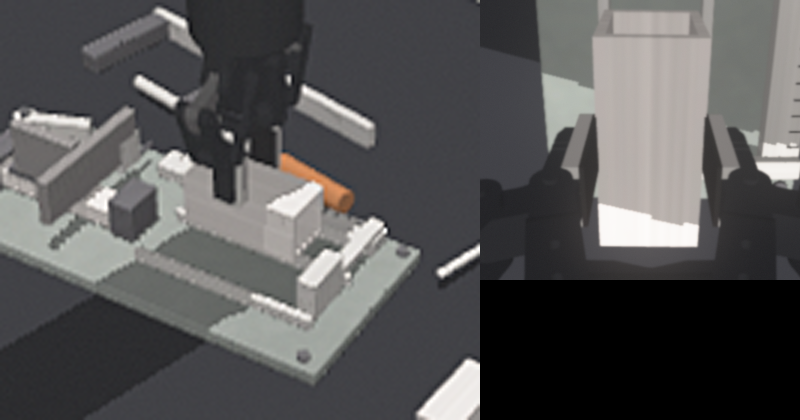

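The side crop shows the tube hanging level over the channel between the rails, clear of the stop at (320,280) and the nose at (130,205). It is 3 mm short in x, so I'll correct that and lower it.

```bash
python3 -m jog '{"offset":[[0.003,-0.0005,0],[0,0,-0.015],[0,0,-0.012],[0,0,-0.008],[0,0,-0.006],[0,0,-0.003],[0,0,0],[0,0,0]],"yaw":[0,0,0,0,0,0,0,0],"jaw":[1,1,1,1,1,1,1,1]}'
```

```text
clock: 8.82
position: [0.568, 0.0675, 0.0271]
ee_rot: [0.604, 0.797, 0.0, 0.0]
ft_force: [0.6, -0.4, -0.4]
grip_width: 0.455
grasp_force: 31.6
```

```bash
python3 -m jog '{"offset":[[-0.0015,-0.0005,-0.001],[0,0,-0.0015],[0,0,-0.001],[0,0,0]],"yaw":[0,0,0,0],"jaw":[1,1,1,1]}'
```

```text
clock: 9.15
position: [0.5665, 0.0671, 0.0239]
ee_rot: [0.604, 0.797, 0.0, -0.0]
ft_force: [-2.3, -0.8, 4.1]
grip_width: 0.457
grasp_force: 32.1
```

Contact with the channel floor at the expected height. Releasing and rising.

```bash
python3 -m jog '{"offset":[[0,0,0],[0,0,0],[0,0,0],[0,0,0],[0,0,0],[0,0,0.01],[0,0,0.03],[0,0,0.04],[0,0,0.04],[0,0,0.02],[0,0,0],[0,0,0]],"yaw":[0,0,0,0,0,0,0,0,0,0,0,0],"jaw":[0.3,0,0,0,0,0,0,0,0,0,0,0]}'
python3 - <<'E'
from h import *
o=manip.get_obs();p=manip.camera("wrist");E=pose(p,o);save(p,'w3.png')
org=np.array([.5435,.1488]);a=np.radians(15.56);r=np.array([[np.cos(a),-np.sin(a)],[np.sin(a),np.cos(a)]])
q=manip.camera("side")
for c in (p,q):
  for n in ["tube","gauge","mark","pointer","crossbar","grip","leg"]:
    print(n,[(((np.array(d['at'])[:2]-org)@r*1e3).round(1).tolist(),round(d['at'][2],3),round(d['score'],2)) for d in manip.tip_of(c,n) if d['at'][1]>0][:2])
E
```

```text
clock: 10.15
position: [0.5671, 0.0672, 0.1653]
ee_rot: [0.604, 0.797, 0.001, 0.001]
ft_force: [-0.4, 0.2, -0.3]
grip_width: 1.001
grasp_force: 0.0
tube [([6.4, -89.7], 0.011, 0.55)]
gauge []
mark [([75.8, 7.4], 0.027, 0.58)]
pointer [([79.0, 56.0], 0.026, 0.69), ([74.4, 6.4], 0.023, 0.15)]
crossbar []
grip []
leg []
tube [([2.8, -90.5], 0.01, 0.62)]
gauge [([-2.3, -135.0], 0.006, 0.73), ([0.9, 61.4], 0.052, 0.57)]
mark [([77.9, 6.9], 0.027, 0.88), ([2.3, 4.5], -0.004, 0.75)]
pointer [([75.7, 56.8], 0.024, 0.94)]
crossbar [([6.1, 60.1], 0.049, 0.94)]
grip [([5.2, 80.5], 0.06, 0.57)]
leg [([-2.2, 57.1], 0.013, 0.97)]
```

View pics/w3.png

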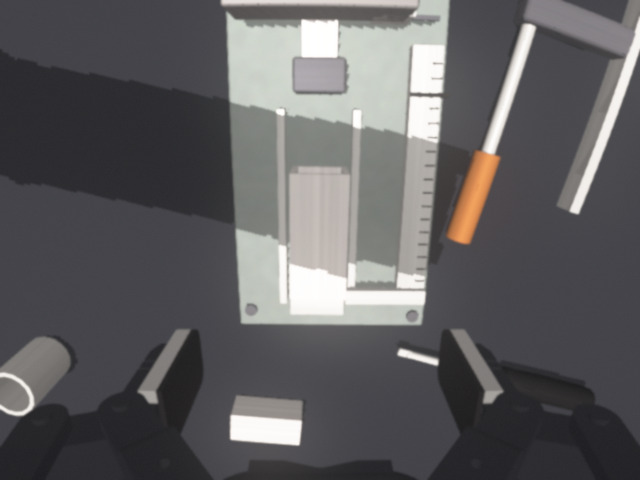

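The tube lies flat in the channel at (319,235) against neither rail, with the mark at (426,94) and the pointer at about (427,18). Next I'll move closer to measure pointer and mark precisely.

```bash
python3 -m jog '{"offset":[[0.01,0.036,0],[0.011,0.037,0],[0,0,0],[0,0,0]],"yaw":[0,0,0,0],"jaw":[0,0,0,0]}'
python3 - <<'E'
from h import *
o=manip.get_obs();p=manip.camera("wrist");E=pose(p,o);save(p,'w4.png')
org=np.array([.5435,.1488]);a=np.radians(15.56);r=np.array([[np.cos(a),-np.sin(a)],[np.sin(a),np.cos(a)]])
W=lambda x,y,z:np.r_[org+r@np.array([x,y])/1e3,z/1e3]
# resample the strip top plane as an ortho picture: x 55..95, y -10..75 mm at 0.15mm
xs=np.arange(50,95,.15);ys=np.arange(75,-15,-.15)
G=np.array([W(x,y,25) for y in ys for x in xs]);m=proj(p,E,G).reshape(len(ys),len(xs),2).astype(np.float32)
im=cv2.remap(p['frame'],m[...,0],m[...,1],cv2.INTER_CUBIC)
for k in range(0,len(ys),67): cv2.putText(im,str(round(float(ys[k]),0)),(0,k+4),0,.35,(255,0,0))
# tube/stop ortho at z=52
xs2=np.arange(-35,35,.25);ys2=np.arange(0,-150,-.25)
G=np.array([W(x,y,52) for y in ys2 for x in xs2]);m2=proj(p,E,G).reshape(len(ys2),len(xs2),2).astype(np.float32)
im2=cv2.remap(p['frame'],m2[...,0],m2[...,1],cv2.INTER_CUBIC)
for k in range(0,len(ys2),40): cv2.putText(im2,str(ys2[k]),(0,k+4),0,.35,(255,0,0))
cv2.imwrite('pics/o.png',np.hstack([im,im2])[:,:,::-1]);print(im.shape)
g=cv2.cvtColor(im,cv2.COLOR_RGB2GRAY).astype(float)
pr=g[:,int((68-50)/.15):int((76-50)/.15)].mean(1)
for y in np.arange(70,-10,-1): print(int(y),round(np.interp(-y,-ys,pr)),end='; ')
E
```

```text
clock: 11.28
position: [0.5872, 0.1429, 0.1629]
ee_rot: [0.603, 0.798, -0.0, -0.0]
ft_force: [0.6, -0.5, 1.3]
grip_width: 1.001
grasp_force: 0.0
(600, 300, 3)
70 190; 69 189; 68 189; 67 189; 66 189; 65 189; 64 189; 63 190; 62 190; 61 190; 60 189; 59 176; 58 149; 57 141; 56 144; 55 158; 54 180; 53 189; 52 189; 51 185; 50 166; 49 135; 48 121; 47 119; 46 119; 45 119; 44 119; 43 118; 42 119; 41 127; 40 149; 39 158; 38 159; 37 159; 36 158; 35 158; 34 158; 33 158; 32 158; 31 158; 30 158; 29 158; 28 157; 27 157; 26 157; 25 157; 24 157; 23 157; 22 157; 21 157; 20 157; 19 157; 18 157; 17 157; 16 156; 15 156; 14 157; 13 156; 12 156; 11 156; 10 148; 9 112; 8 62; 7 65; 6 116; 5 149; 4 156; 3 156; 2 156; 1 156; 0 156; -1 156; -2 155; -3 156; -4 156; -5 155; -6 156; -7 156; -8 156; -9 156;
```

View pics/o.png

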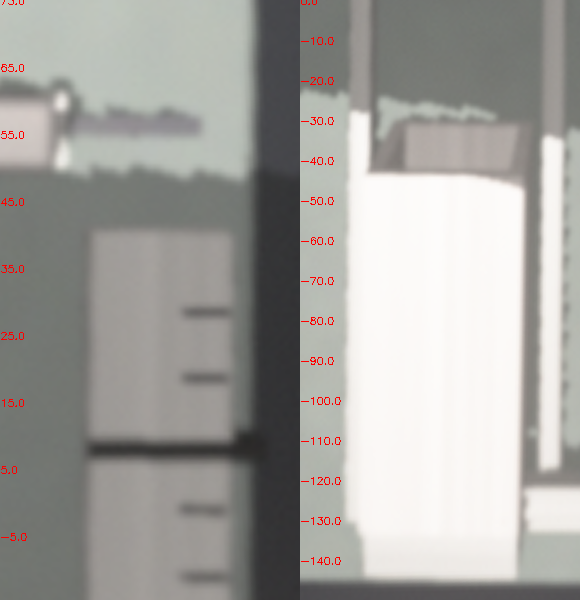

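The resampled view puts the mark at y=7.6 and the pointer at y=56.9, so the push is 49.3 mm. The tube's far end at y=-44 puts its centre at about 47 mm from the stop, which is good. Now down behind the crossbar.

```bash
python3 -m jog '{"offset":[[-0.022,0.029,0],[-0.022,0.029,0],[-0.0213,0.029,0],[0,0,0],[0,0,-0.04],[0,0,-0.03],[0,0,0],[0,0,0]],"yaw":[0,0,0,0,0,0,0,0],"jaw":[0,0,0,0,0,0,0,0]}' 30
python3 - <<'E'
from h import *
o=manip.get_obs();p=manip.camera("wrist");save(p,'w5.png')
org=np.array([.5435,.1488]);a=np.radians(15.56);r=np.array([[np.cos(a),-np.sin(a)],[np.sin(a),np.cos(a)]])
print((o['position'][:2]-org)@r*1e3)
E
```

```text
clock: 12.0
position: [0.5216, 0.2254, 0.0931]
ee_rot: [0.605, 0.796, -0.001, -0.0]
ft_force: [-0.1, -0.7, 0.8]
grip_width: 1.003
grasp_force: 0.0
[-0.59754217 79.64036479]
```

View pics/w5.png

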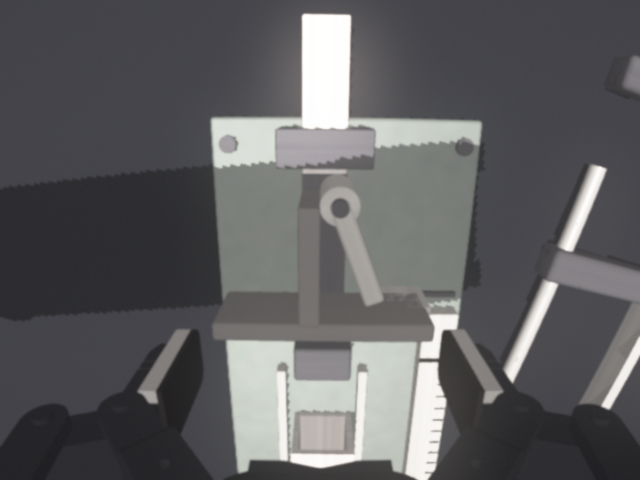

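The pointer is at (440,303), the mark at (428,360), and the open fingers are centred on the plate and lever, clear of the lever's free end at (372,300). Going down.

```bash
python3 -m jog '{"offset":[[0,0.004,-0.01],[0,0,-0.02],[0,0,-0.015],[0,0,-0.008],[0,0,0],[0,0,0]],"yaw":[0,0,0,0,0,0],"jaw":[0,0,0,0,0,0]}'
python3 -m jog '{"offset":[[0.0013,-0.0048,0],[0.0013,-0.0048,0],[0.0013,-0.0048,0],[0.0013,-0.0048,0],[0,0,0],[0,0,0]],"yaw":[0,0,0,0,0,0],"jaw":[0,0,0,0,0,0]}'
cat >> h.py <<'E'
org=np.array([.5435,.1488]);a=np.radians(15.56);r=np.array([[np.cos(a),-np.sin(a)],[np.sin(a),np.cos(a)]])
def st():
    o=manip.get_obs();print(round(o['clock'],2),'tcp jig',((o['position'][:2]-org)@r*1e3).round(1),'z',round(o['position'][2],4),'F jig',(np.array(o['ft_force'])[:2]@r).round(1),'g',o['grip_width'],o['grasp_force']);return o
def ptr(n=1):
    for c in ("wrist","scene","side")*n:
        o=manip.get_obs();p=manip.camera(c)
        for k in ("pointer","mark","crossbar","lever"):
            print(c,k,[(((np.array(d['at'])[:2]-org)@r*1e3).round(1).tolist(),round(d['score'],2)) for d in manip.tip_of(p,k)][:1])
E
python3 -c "
from h import *
st();ptr()"
```

```text
clock: 12.55
position: [0.5226, 0.2311, 0.0412]
ee_rot: [0.605, 0.797, 0.0, 0.0]
ft_force: [0.5, 0.2, -0.0]
grip_width: 1.003
grasp_force: 0.0
clock: 13.05
position: [0.5279, 0.2117, 0.041]
ee_rot: [0.605, 0.796, 0.001, 0.0]
ft_force: [-0.1, 2.1, 4.2]
grip_width: 0.995
grasp_force: 2.2
13.05 tcp jig [ 1.8 64.8] z 0.041 F jig [0.4 2. ] g 0.995237320753209 2.202948108315468
wrist pointer [([79.3, 51.2], 0.87)]
wrist mark [([73.1, 6.1], 0.65)]
wrist crossbar [([0.3, 56.5], 0.87)]
wrist lever [([8.7, 114.1], 0.98)]
scene pointer [([73.3, 52.2], 0.94)]
scene mark [([71.4, 9.1], 0.75)]
scene crossbar [([2.6, 54.4], 0.84)]
scene lever [([6.8, 113.1], 0.4)]
side pointer [([74.2, 50.5], 0.72)]
side mark [([77.0, 7.5], 0.9)]
side crossbar [([-1.5, 53.4], 0.58)]
side lever []
```

```bash
python3 -m jog '{"offset":[[0.0013,-0.0048,0],[0.0013,-0.0048,0],[0.0013,-0.0048,0],[0.0013,-0.0048,0],[0.0013,-0.0048,0],[0.0013,-0.0048,0],[0.0013,-0.0048,0],[0.0007,-0.0024,0],[0,0,0],[0,0,0]],"yaw":[0,0,0,0,0,0,0,0,0,0],"jaw":[0,0,0,0,0,0,0,0,0,0]}'
python3 - <<'E'
from h import *
o=st();ptr()
o=manip.get_obs();p=manip.camera("wrist");q=manip.camera("scene")
def ortho(p,E,z=25):
    xs=np.arange(50,95,.15);ys=np.arange(50,-15,-.15)
    G=np.array([np.r_[org+r@np.array([x,y])/1e3,z/1e3] for y in ys for x in xs]);m=proj(p,E,G).reshape(len(ys),len(xs),2).astype(np.float32)
    im=cv2.remap(p['frame'],m[...,0],m[...,1],cv2.INTER_CUBIC)
    for k in range(0,len(ys),67): cv2.putText(im,str(round(float(ys[k]))),(0,k+4),0,.35,(255,0,0))
    return im
cv2.imwrite('pics/o2.png',np.hstack([ortho(p,pose(p,o)),ortho(q,pose(q))])[:,:,::-1])
E
```

```text
clock: 14.63
position: [0.5373, 0.1767, 0.0409]
ee_rot: [0.604, 0.797, 0.001, -0.0]
ft_force: [-0.5, 3.8, 7.2]
grip_width: 0.997
grasp_force: 3.5
14.63 tcp jig [ 1.5 28.5] z 0.0409 F jig [0.6 3.8] g 0.9970993786607436 3.5086277631125995
wrist pointer [([78.7, 14.4], 0.64)]
wrist mark [([76.5, 7.8], 0.72)]
wrist crossbar [([0.8, 19.7], 0.65)]
wrist lever [([10.9, 74.4], 0.71)]
scene pointer [([75.3, 14.7], 0.83)]
scene mark [([73.2, 8.6], 0.94)]
scene crossbar [([1.8, 20.7], 0.71)]
scene lever [([8.9, 75.1], 0.59)]
side pointer [([74.8, 12.2], 0.69)]
side mark [([72.5, 5.1], 0.62)]
side crossbar [([3.3, 17.1], 0.83)]
side lever []
```

View pics/o2.png

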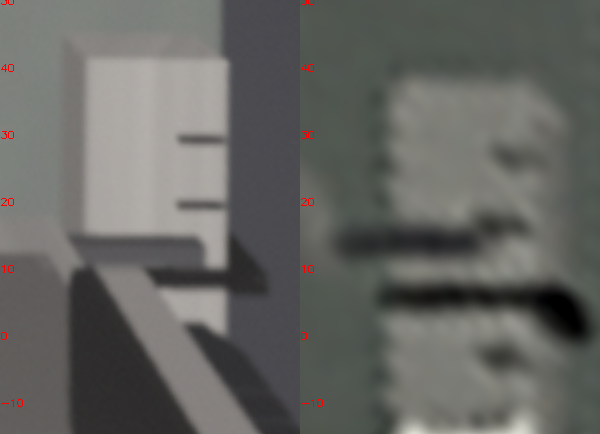

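The wrist half of the resampled view has the pointer just short of the mark line, and the scene half shows a gap of about 7 mm. I'll calibrate it against the rest picture, where the overhead difference was 49.3 mm.

```bash
cat >> h.py <<'E'
def prof(f,p,E,x0,x1,y0,y1,z=26):
    xs=np.arange(x0,x1,.25);ys=np.arange(y0,y1,.1)
    G=np.array([np.r_[org+r@np.array([x,y])/1e3,z/1e3] for y in ys for x in xs]);m=proj(p,E,G).reshape(len(ys),len(xs),2).astype(np.float32)
    g=cv2.cvtColor(cv2.remap(f,m[...,0],m[...,1],cv2.INTER_CUBIC),cv2.COLOR_RGB2GRAY).astype(float).mean(1)
    d=np.clip(np.percentile(g,70)-g-6,0,None);k=d.argmax();s=slice(max(0,k-35),k+36);return round(float((ys[s]*d[s]).sum()/d[s].sum()),2),round(float(d.max()))
E
python3 - <<'E'
from h import *
q=manip.camera("scene");E=pose(q);f0=cv2.imread('pics/s1.png')[:,:,::-1].copy()
for b in ((57,62),(60,65),(64,69)):
    print(b,'rest',prof(f0,q,E,*b,50,66),'now',prof(q['frame'],q,E,*b,9,20))
print('mark',prof(f0,q,E,66,82,1,12,24),prof(q['frame'],q,E,74,82,1,9,24))
E
```

```text
(57, 62) rest (55.0, 98) now (13.1, 30)
(60, 65) rest (54.14, 94) now (13.32, 35)
(64, 69) rest (54.59, 92) now (13.42, 67)
mark (6.03, 184) (6.03, 82)
```

```bash
python3 -m jog '{"offset":[[0.0004,-0.0017,0],[0.0005,-0.0017,0],[0.0005,-0.0017,0],[0,0,0],[0,0,0],[0,0,0]],"yaw":[0,0,0,0,0,0],"jaw":[0,0,0,0,0,0]}'
python3 - <<'E'
from h import *
o=st();ptr(2);o=manip.get_obs();p=manip.camera("wrist");q=manip.camera("scene");s=manip.camera("side")
def ortho(p,E,z=25):
    xs=np.arange(50,95,.18);ys=np.arange(45,-15,-.12)
    G=np.array([np.r_[org+r@np.array([x,y])/1e3,z/1e3] for y in ys for x in xs]);m=proj(p,E,G).reshape(len(ys),len(xs),2).astype(np.float32)
    im=cv2.remap(p['frame'],m[...,0],m[...,1],cv2.INTER_CUBIC)
    for k in range(0,len(ys),42): cv2.putText(im,str(round(float(ys[k]))),(0,k+4),0,.35,(255,0,0))
    return im
cv2.imwrite('pics/o3.png',np.hstack([ortho(p,pose(p,o)),ortho(q,pose(q)),ortho(s,pose(s))])[:,:,::-1])
E
```

```text
clock: 16.03
position: [0.5385, 0.1721, 0.0409]
ee_rot: [0.604, 0.797, 0.001, -0.0]
ft_force: [-0.8, 5.3, 6.2]
grip_width: 1.001
grasp_force: 3.9
16.03 tcp jig [ 1.5 23.7] z 0.0409 F jig [0.6 5.3] g 1.000519708066224 3.895985785347875
wrist pointer [([77.9, 11.2], 0.74)]
wrist mark [([73.8, 8.2], 0.8)]
wrist crossbar [([1.2, 16.4], 0.77)]
wrist lever [([8.9, 72.3], 0.75)]
scene pointer [([73.3, 8.6], 0.69)]
scene mark [([73.9, 8.8], 0.84)]
scene crossbar [([1.8, 13.1], 0.75)]
scene lever [([71.9, 9.7], 0.74)]
side pointer [([70.4, 8.1], 0.9)]
side mark [([75.5, 8.9], 0.95)]
side crossbar [([2.3, 10.1], 0.76)]
side lever []
wrist pointer [([81.3, 11.9], 0.78)]
wrist mark [([76.2, 11.0], 0.76)]
wrist crossbar [([0.6, 13.4], 0.78)]
wrist lever [([8.2, 72.9], 0.9)]
scene pointer [([73.5, 11.6], 0.62)]
scene mark [([69.5, 9.8], 0.78)]
scene crossbar [([0.6, 14.2], 0.58)]
scene lever [([7.2, 72.9], 0.54)]
side pointer []
side mark [([79.0, 7.9], 0.56)]
side crossbar [([-1.3, 11.5], 0.95)]
side lever [([1.4, 15.8], 0.7)]
```

View pics/o3.png

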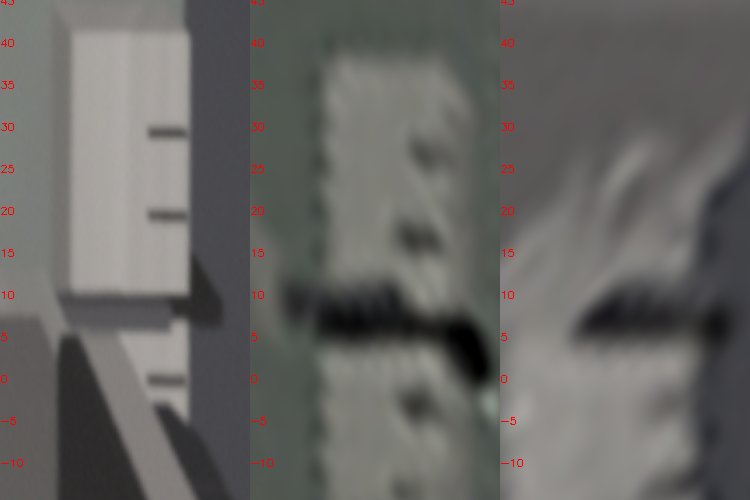

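All three views agree that the pointer is at the mark, within about 1 mm. I'll centre on the plate and close the lever.

```bash
python3 -m jog '{"offset":[[-0.001,-0.0008,0],[0,0,0],[0,0,0],[0,0,0]],"yaw":[0,0,0,0],"jaw":[0,0,0,0]}'
python3 -c "
from h import *
st()"
python3 -m jog '{"offset":[[0,0,0],[0,0,0],[0,0,0],[0,0,0],[0,0,0]],"yaw":[0,0,0,0,0],"jaw":[0.2,0.3,0.4,0.5,0.5]}' 40
python3 -c "
from h import *
st()"
```

```text
clock: 18.02
position: [0.5382, 0.1717, 0.0411]
ee_rot: [0.604, 0.797, 0.001, 0.0]
ft_force: [2.5, 6.0, 4.1]
grip_width: 1.0
grasp_force: 3.5
18.02 tcp jig [ 1.  23.5] z 0.0411 F jig [4.  5.1] g 1.0003139256643423 3.5437412559986115
clock: 18.43
position: [0.5372, 0.1715, 0.0407]
ee_rot: [0.604, 0.797, 0.001, -0.0]
ft_force: [-1.3, 6.1, 5.4]
grip_width: 0.502
grasp_force: 4.8
18.43 tcp jig [ 0.  23.5] z 0.0407 F jig [0.4 6.2] g 0.5015944237957888 4.842064781114459
```

```bash
python3 -m jog '{"offset":[[0,0,0],[0,0,0],[0,0,0],[0,0,0],[0,0,0],[0,0,0],[0,0,0],[0,0,0]],"yaw":[0,0,0,0,0,0,0,0],"jaw":[0.6,0.7,0.8,0.9,1,1,1,1]}' 40
python3 - <<'E'
from h import *
st();ptr();o=manip.get_obs();p=manip.camera("wrist");E=pose(p,o)
cv2.imwrite('pics/end.png',np.hstack([p['frame'][60:480,200:480],p['frame'][60:480,360:640]])[:,:,::-1])
E
```

```text
clock: 19.1
position: [0.5373, 0.1714, 0.0409]
ee_rot: [0.604, 0.797, 0.001, -0.0]
ft_force: [-2.0, 4.7, 6.4]
grip_width: 0.257
grasp_force: 41.9
19.1 tcp jig [ 0.1 23.4] z 0.0409 F jig [-0.7  5. ] g 0.25728801360091386 41.85501138668769
wrist pointer [([77.7, 9.4], 0.73)]
wrist mark [([75.9, 6.7], 0.94)]
wrist crossbar [([1.1, 11.6], 0.87)]
wrist lever [([6.3, 69.6], 0.63)]
scene pointer [([72.1, 8.2], 0.67)]
scene mark [([70.7, 9.4], 0.82)]
scene crossbar [([2.0, 14.4], 0.7)]
scene lever [([4.8, 69.5], 0.55)]
side pointer [([75.7, 3.5], 0.92)]
side mark [([77.7, 6.2], 0.6)]
side crossbar [([2.7, 11.7], 0.56)]
side lever [([165.7, -232.3], 0.65)]
```

Run:
```python
from h import *
import cv2
o=manip.get_obs();p=manip.camera("wrist");E=pose(p,o);q=manip.camera("scene")
def seg(p,E,x0,x1,z=25):
    xs=np.arange(x0,x1,.25);ys=np.arange(25,-5,-.5)
    G=np.array([np.r_[org+r@np.array([x,y])/1e3,z/1e3] for y in ys for x in xs]);m=proj(p,E,G).reshape(len(ys),len(xs),2).astype(np.float32)
    return [(float(y),int(v)) for y,v in zip(ys,cv2.cvtColor(cv2.remap(p['frame'],m[...,0],m[...,1],cv2.INTER_CUBIC),cv2.COLOR_RGB2GRAY).mean(1))]
for b in ((68,74),(83,85)): print('wrist',b,' '.join(f"{y}:{v}" for y,v in seg(p,E,*b)))
```

```text
wrist (68, 74) 25.0:173 24.5:173 24.0:173 23.5:173 23.0:172 22.5:173 22.0:173 21.5:173 21.0:173 20.5:173 20.0:173 19.5:173 19.0:173 18.5:173 18.0:173 17.5:173 17.0:173 16.5:173 16.0:173 15.5:172 15.0:172 14.5:173 14.0:173 13.5:173 13.0:172 12.5:173 12.0:173 11.5:172 11.0:170 10.5:158 10.0:129 9.5:91 9.0:63 8.5:53 8.0:56 7.5:65 7.0:73 6.5:78 6.0:83 5.5:88 5.0:90 4.5:91 4.0:92 3.5:102 3.0:126 2.5:152 2.0:168 1.5:172 1.0:172 0.5:172 0.0:172 -0.5:172 -1.0:171 -1.5:171 -2.0:171 -2.5:172 -3.0:172 -3.5:171 -4.0:171 -4.5:171
wrist (83, 85) 25.0:129 24.5:129 24.0:129 23.5:128 23.0:129 22.5:129 22.0:128 21.5:128 21.0:127 20.5:126 20.0:120 19.5:107 19.0:99 18.5:107 18.0:119 17.5:125 17.0:126 16.5:127 16.0:128 15.5:127 15.0:123 14.5:118 14.0:115 13.5:115 13.0:116 12.5:115 12.0:115 11.5:115 11.0:113 10.5:109 10.0:95 9.5:72 9.0:55 8.5:49 8.0:49 7.5:53 7.0:66 6.5:88 6.0:109 5.5:120 5.0:122 4.5:122 4.0:123 3.5:123 3.0:123 2.5:122 2.0:122 1.5:121 1.0:121 0.5:119 0.0:113 -0.5:102 -1.0:99 -1.5:106 -2.0:113 -2.5:118 -3.0:119 -3.5:120 -4.0:119 -4.5:119
```

The lever is closed and squeezed at 42 N. The pointer stands about 1–2 mm past the mark's middle, so I'll ease back 1 mm while holding, then check.

```bash
python3 -m jog '{"offset":[[-0.0001,0.0005,0],[-0.0002,0.0006,0],[0,0,0],[0,0,0],[0,0,0],[0,0,0]],"yaw":[0,0,0,0,0,0],"jaw":[1,1,1,1,1,1]}'
python3 - <<'E'
from h import *
st();o=manip.get_obs();p=manip.camera("wrist");E=pose(p,o)
xs=np.arange(68,74,.25);ys=np.arange(13,0,-.5)
G=np.array([np.r_[org+r@np.array([x,y])/1e3,.025] for y in ys for x in xs]);m=proj(p,E,G).reshape(len(ys),len(xs),2).astype(np.float32)
print([(float(y),int(v)) for y,v in zip(ys,cv2.cvtColor(cv2.remap(p['frame'],m[...,0],m[...,1],cv2.INTER_CUBIC),cv2.COLOR_RGB2GRAY).mean(1))])
q=manip.camera("side");
for c in (p,q):
  for k in ("pointer","mark","tube"):
    print(k,[((np.array(d['at'])[:2]-org)@r*1e3).round(1).tolist() for d in manip.tip_of(c,k) if d['at'][1]>0][:1])
E
```

```text
clock: 20.5
position: [0.5371, 0.1722, 0.0409]
ee_rot: [0.604, 0.797, 0.001, -0.0]
ft_force: [-2.0, 3.4, 7.4]
grip_width: 0.259
grasp_force: 41.8
20.5 tcp jig [ 0.1 24.3] z 0.0409 F jig [-1.   3.8] g 0.2591214419882718 41.766296351197525
[(13.0, 172), (12.5, 173), (12.0, 172), (11.5, 172), (11.0, 171), (10.5, 162), (10.0, 134), (9.5, 93), (9.0, 65), (8.5, 63), (8.0, 72), (7.5, 77), (7.0, 82), (6.5, 87), (6.0, 91), (5.5, 91), (5.0, 91), (4.5, 98), (4.0, 119), (3.5, 147), (3.0, 165), (2.5, 171), (2.0, 172), (1.5, 172), (1.0, 172), (0.5, 172)]
pointer [[78.7, 11.6]]
mark [[73.0, 9.3]]
tube [[2.2, -87.0]]
pointer [[72.6, 3.0]]
mark [[74.9, 6.5]]
tube [[5.5, -86.4]]
```

View pics/end.png

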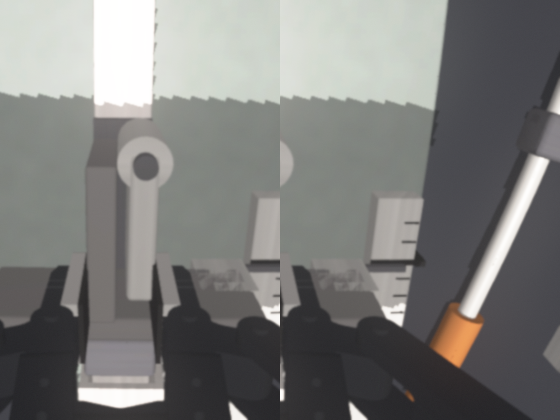

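The lever stands parallel to the plate between the fingers at (140,230), and the pointer overlaps the mark line to within about 1 mm. The tube is in place. Handing in while still squeezing.

```bash
python3 -c "
from workcell import manip
print(manip.hand_in())"
```

```text
the job is handed in; nothing more can be done
None
```

I handed the job in at about 20.5 s of the 42 s allowed. The tube lies flat in the channel, the pointer is within about 1 mm of the mark by my measurement, and the lever is closed and still squeezed at about 42 N. No verdict came back.

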